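# Unhook the stationery caddy and slide it home in its tray

### The arm

A 6-joint arm with a two-finger parallel gripper is mounted at the origin on the work surface. World frame = base frame: x ahead of the robot, y to its left, z up, the work surface at z = 0. Lengths are in m, angles in degrees, forces in N, time in s.
With the tool pointing down it reaches from about 0.325 to 0.9 m from the base axis. Payload 6.1 kg.
Tool frame: the origin (TCP) lies at the very end of the fingers, on their centre line; the grasp point (between the pads) lies behind it (manip.pinch_z is the z of the grasp point in the tool frame, in m); z points along the fingers, y is the direction in which the jaws open and shut (so a half turn about z gives the same grasp; the last joint's range is limited). The gripper opens to 85 mm and grips with 20 to 120 N. Pads are 22 mm wide; open, the fingers measure 114 mm over their backs; the gripper's body (76 mm by 85 mm) begins 54 mm behind the grasp point. The pads swing forward as they close: fully open they stand 13 mm farther back than shut.
Start: joints at [58.149, 12.628, 87.462, -0, 79.91, -7.225], TCP at [0.26, 0.568, 0.231] pointing down, gripper open.
Joint ranges: [-170.65, 170.65], [-52.31, 119.04], [5.05, 147.46], [-71.25, 251.25], [11.57, 151.72], [-153.62, 153.62]. Speed limits (degrees/s): [147.25, 147.25, 172.46, 180, 180, 180].

### API

Orientations are given as [roll, pitch, yaw] about the fixed x, y, z axes, in that order (R = Rz(yaw) Ry(pitch) Rx(roll)).
In Python, from station import manip gives the robot as it stands.
- The arm moves only by the tool drive_tool, never from a script. Its arguments are lists of equal length, an entry for each row: "dp": the shift along the tool's x, y, z in mm, a list of three; "turn": the turn, a rotation vector about the tool's x, y, z in rad, a list of three; "jaw": the gripper's target within -1 to 1 (fully open at 1, half-way at 0, shut at -1). A call has 1 to 5 rows; each row is the pose to reach, as a shift and turn from the pose commanded when the call began, along the tool's axes at that moment; what a row does not reach only later rows make up. A row lasts 1/10 s, in which the tool goes at most 50 mm and 8.59 degrees, less where a joint would pass 70% of its speed; a pose out of reach is approached as far as the arm can. A call with a gripper value outside its range is refused whole. The fingers move at their own pace and stop on an object; "newtons" is the grip in N (left out, the last holds). Time passes only in rows, so rows that repeat a pose let the fingers close. It gives the time, the measured TCP pose, the force and the opening at its end, in the units of the state.
- manip.get_state(): the state, without advancing time (a new reading comes with each control period).
- manip.camera(name): name is "scene" or "top" or "wrist"; returns a dict with "pixels" (420x560x3 uint8, blue, green, red), "vfov" (degrees; the focal length in pixels is half the picture's height over the tangent of half this angle, whatever the lens; pixels are square), "cx", "cy" (the principal point, pixels), "world_to_cam" (4x4, takes a point from world to camera coordinates); the wrist camera has in their place "hand_eye" (4x4, takes a point from camera to tool coordinates, whose origin is the TCP and whose axes are the flange's). Camera axes: x right, y up, looking along -z (the intrinsics and any distortion apply to the point x, -y, -z); pixel columns grow to the right and rows downward; lengths in m; the calibration is good to about 2 mm. A picture is of the moment at which its call begins: read the wrist's pose just before it. There is no depth.
- manip.sign_off(): hands the job in, once; it reports no verdict.
The state is a dict: "t": time; "joint_pos": joint angles; "dq": joint speeds; "effort": joint torques, N m; "position": TCP position; "tcp_rot": TCP orientation; "contact_force": force on the tool from outside, world axes, zero at the start; "moment": the same for the moment, N m; "width": finger opening in m.
Only numpy, scipy, OpenCV 4.12 (cv2) and the standard library are available. Lean on these libraries where they do the work, as an engineer would, in place of code of your own. Each camera call takes 0.05 s, during which the arm holds its last target. There are 200 camera calls.

### The job

Take the stationery caddy off the deep upturned hook on the desk panel: lift it straight up past the hook's tip until its rear crossbar bears lightly on the underside of the ledge just above, and keep it lightly pressed up there as you draw it out past the tip through the narrow gap, without straining hook or ledge. Then, keeping it level, set it gently between the rails of the low wooden tray with its back towards the end stop, and slide it along until you feel it press firmly but gently against the stop. Let go of it there and leave everything else on the desk where it is.

Things in the scene. Friction and masses are not known exactly. Their poses are not given: they have to be found in the camera images.
- stand: Fixed grey desk panel, 114 wide, 18 thick, 174 high, its steel foot reaching 138 behind the front face. Origin on the desk, mid front face; x points back through the panel (its front, with hook and ledge at y = 0, looks to -x), y along it, z up. Foot 160 wide, 8 high. Place and turn vary; the front looks about to the desk's middle.
- hook: Steel hook, fixed on the panel's front; origin and axes are the stand's. Its 14 wide arm sticks out to x = -24, top at z = 112, and ends in the upturned prong. Not to be pushed or pulled with more than 25 N in any direction; the hanging caddy alone loads it with 4 to 8 N, so a grip closing off-centre on the post adds a sideways pull.
- hook_tip (a point): Rounded top of the hook's upturned prong, at (-21, 0, 150) in the stand's frame, axes as the stand. The prong is 6 thick (x = -24 to -18) and 14 wide; the pocket between it and the panel is 18 wide, 38 deep. Only 10.5 is open between this tip and the ledge above, for the 8 thick crossbar.
- ledge: Rigid steel ledge fixed over the hook, 56 wide (y), 10 thick, sticking out 42 from the panel, its underside flat. Origin on its underside at the panel's face, at (0, 0, 160.5) in the stand's frame, axes as the stand. The crossbar should bear up on it with some 3 to 8 N (2 N or less does not count, more than 12 N harms it), first standing still, then while drawn past the prong's tip.
- ledge_edge (a point): Middle of the lower front edge of the ledge, at (-42, 0, 160.5) in the stand's frame, axes as the stand.
- caddy: Loose grey sheet-metal open box, 90 (x) by 120 (y) by 58 high, 0.15 to 0.31 kg, low stationery fixed inside. Origin at the centre of its underside, x to its back, z up. It starts hanging level, axes parallel to the stand's, origin near (-81, 0, 60) in the stand's frame: crossbar at the hook's bottom, against the prong; feet against the panel. Must stay level to within 0.35 rad.
- caddy_handle (a point): Where to grip: the black square post, 16 by 16, over the caddy's middle and centre of mass; this point at (0, 0, 90) in the caddy's frame, axes as the caddy. The post rises from z = 58 (rim) to 110. Fingers on its two y sides have free room; on its x sides the ledge's edge is 39 from the post's centre while it hangs.
- caddy_bar (a point): Centre of the round steel crossbar, 8 thick, 44 long along y, at (67, 0, 56) in the caddy's frame, axes as the caddy; held behind the back wall (x = 45) by two lugs, 30 free between them, where the prong stands. It must rise 38 to pass the tip, meets the ledge after 40.5, and is past the prong after 20 to the stand's -x; draw 60 out before turning or lowering.
- caddy_back (a point): Point midway between the ends of the two rubber feet (12 thick, at y = +-40, z = 10) that stick straight back from the caddy, at (81, 0, 10) in its frame, axes as the caddy. These ends go against the stop.
- tray: Fixed low wooden tray, smooth and slippery (friction about 0.25), 190 long (x) by 154 wide (y). Origin at the centre of its underside, x towards its stop, z up. Floor top at z = 6; two side rails 12 wide reach z = 18, 130 clear between them (the caddy is 120 wide); open at the -x end. Set the caddy down slowly. Place and turn vary.
- stop: The tray's end stop: rigid wooden wall, 154 wide, 12 thick, 30 high. Origin at the middle of the lower edge of its face, at (83, 0, 6) in the tray's frame, axes as the tray. It does not give and takes up to 12 N; a push of about 5 to 8 N along the tray's x for half a second seats the caddy, 3 N or less does not count.
- tray_home (a point): Where the caddy_back point lies when the caddy is home: on the stop's face at (83, 0, 16) in the tray's frame; axes as the tray. The caddy's axes are then parallel to the tray's.
- mug: Bystander: white mug, 76 wide, 90 high. Origin under its centre.
- stapler: Bystander: black stapler, 130 long, 43 high. Origin under its centre.
- tape: Bystander: clear ring of tape, 56 wide, 24 high, lying on the desk under the hanging caddy. Origin under its centre.
- pump_bottle: Bystander: white pump bottle, 56 wide, 167 high, on the stand's foot behind the panel. Origin under its centre.
- mouse: Bystander: black computer mouse, 105 long, 33 high. Origin under its centre.
- glue_stick: Bystander: upright white glue stick with grey cap, 27 wide, 70 high. Origin under its centre.
- clip_box: Bystander: small cardboard box, 55 by 75 by 30 high. Origin under its centre.
Mind the look-alikes: they are no part of the job. Of the things shaped like the tray, the wooden one is meant.

How it is judged:
By the outcome, as a careful person would: the job done as asked, in the order asked, and still so for the second after the job is handed in, with the robot touching nothing.
It also fails if it takes over 72 s, if anything falls off the work surface, if the arm or the gripper's body presses on something with over 40 N, if the wrist force passes 120 N, or if a joint passes its speed limit or range.

## Working session

There is one attempt and no reset: what is moved stays moved. The work goes in short steps, Python scripts to look and compute and a tool call to move; the robot and the scene stay as the last step left them, time stands still between calls to the robot, and variables do not carry over. Pictures are saved under pics/ and viewed, about 8 in all and at most 12, crops included, and the job is handed in when it is done.

Besides the shell and the picture viewer there is one more tool, called in YAML: its name, and indented under it one key for each argument. drive_tool: Moves the arm, as the interface text tells. Its arguments: {"type":"object","properties":{"dp":{"type":"array"},"turn":{"type":"array"},"jaw":{"type":"array"},"newtons":{"type":"number"}},"required":["dp","turn","jaw"]}

```bash
ls; mkdir -p pics; cat > h.py <<'E'
import numpy as np, cv2
from station import manip
from scipy.spatial.transform import Rotation as R
def snap(name,fn):
    s=manip.get_state(); c=manip.camera(name); cv2.imwrite(fn,np.array(c['pixels'])); 
    d={k:np.array(v) for k,v in c.items() if k!='pixels'}
    if name=='wrist':
        T=np.eye(4);T[:3,:3]=R.from_euler('xyz',s['tcp_rot'],degrees=True).as_matrix();T[:3,3]=s['position']
        d['world_to_cam']=np.linalg.inv(T@d['hand_eye'])
    np.savez(fn.replace('.png','.npz'),**d); return d
def load(fn): return dict(np.load(fn.replace('.png','.npz'),allow_pickle=True))
def f(d): return 210/np.tan(np.radians(float(d['vfov'])/2))
def proj(d,P):
    P=np.atleast_2d(P); q=P@d['world_to_cam'][:3,:3].T+d['world_to_cam'][:3,3]
    return np.c_[d['cx']+f(d)*q[:,0]/-q[:,2], d['cy']-f(d)*q[:,1]/-q[:,2]]
def ray(d,u,v,z):
    W=np.linalg.inv(d['world_to_cam']); r=W[:3,:3]@np.array([(u-d['cx'])/f(d),-(v-d['cy'])/f(d),-1]); o=W[:3,3]
    return o+r*(z-o[2])/r[2]
E
python3 - <<'E'
from h import *
print(manip.get_state(), manip.pinch_z)
for n in('scene','top'):
    d=snap(n,f'pics/{n}0.png'); print(n,d)
E
```

```text
pics
{'t': 0.0, 'joint_pos': array([ 5.81497651e+01,  1.26770925e+01,  8.75245525e+01, -1.29593242e-03,
        7.99112299e+01, -7.22456045e+00]), 'dq': array([-0.10751241, -0.02816915,  0.03042898, -0.09209424,  0.09547248,
        0.0947425 ]), 'effort': array([-1.78388607e-03, -4.96879041e+01, -3.89401352e+01, -2.53220651e-04,
        1.09871445e-02,  1.28146123e-06]), 'position': array([0.26011518, 0.56763667, 0.23019044]), 'tcp_rot': array([-1.79887861e+02, -1.29296470e-02,  1.55374541e+02]), 'contact_force': array([ 0.18378435, -0.79476489,  0.28353932]), 'moment': array([0.0152625 , 0.03158748, 0.02384397]), 'width': 0.08565682532022152} -0.0187
scene {'vfov': array(55.59606683), 'cx': array(279.99908159), 'cy': array(206.07068642), 'world_to_cam': array([[-0.72835423,  0.68513532, -0.00947139,  0.37183539],
       [-0.40133165, -0.41536285,  0.81633732,  0.09521676],
       [ 0.55536746,  0.59838391,  0.57749777, -1.27606828],
       [ 0.        ,  0.        ,  0.        ,  1.        ]])}
top {'vfov': array(47.9396921), 'cx': array(279.93634372), 'cy': array(212.47090008), 'world_to_cam': array([[ 2.54736577e-03, -9.99961996e-01, -8.33765967e-03,
        -1.32402073e-02],
       [ 9.88139373e-01,  1.23691250e-03,  1.53554712e-01,
        -5.23040413e-01],
       [-1.53538563e-01, -8.62992981e-03,  9.88104971e-01,
        -1.37071581e+00],
       [ 0.00000000e+00,  0.00000000e+00,  0.00000000e+00,
         1.00000000e+00]])}
```

View pics/scene0.png

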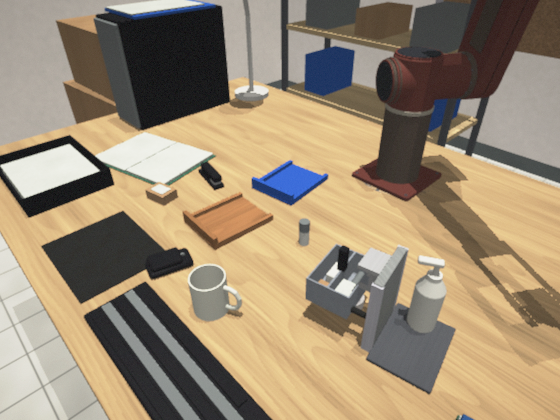

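View pics/top0.png

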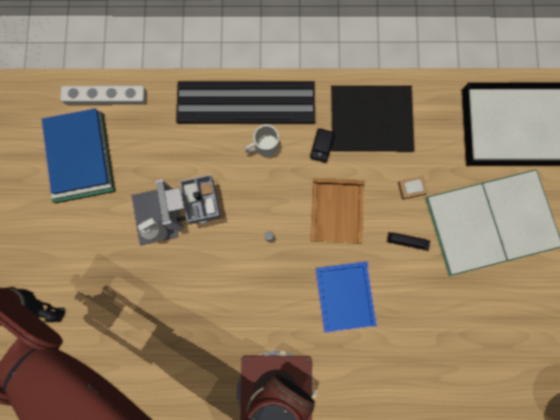

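The scene view shows the caddy hanging on the panel (about 340,280), with the mug nearby and the wooden tray at (228,218). In the top view the panel is at (168,200), the caddy at (201,200) and the wooden tray at (337,211). Next I'll enlarge crops.

```bash
python3 - <<'E'
from h import *
t=cv2.imread('pics/top0.png');s=cv2.imread('pics/scene0.png')
r=lambda im,x,y,w,h,k:cv2.resize(im[y:y+h,x:x+w],None,fx=k,fy=k,interpolation=cv2.INTER_CUBIC)
a=np.hstack([r(t,130,170,100,75,4),r(t,290,170,100,75,4)])
b=np.hstack([r(s,290,235,160,100,2.5),r(s,170,180,160,100,2.5)])
cv2.imwrite('pics/c1.png',np.vstack([a,b]))
E
```

```text
(no output)
```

View pics/c1.png

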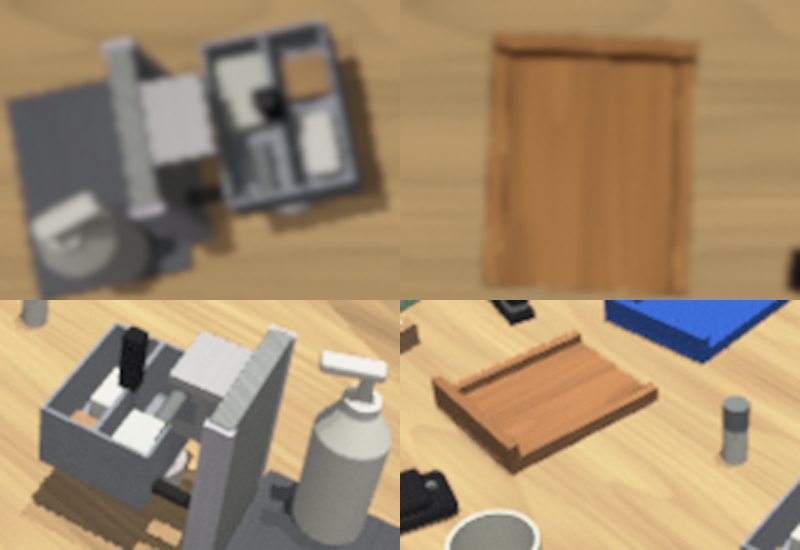

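```bash
python3 - <<'E'
from h import *
d=load('pics/top0.png')
P=lambda u,v,z:ray(d,u,v,z)
a=P(163.25,179.5,.174);b=P(170.5,222.5,.174);print(a,b,np.linalg.norm(a-b))
ya=(a-b);ang=np.degrees(np.arctan2(ya[1],ya[0]));print('stand dir',ang, (a+b)/2)
# post top, ledge front corners
print('post',P(130+268/4,170+100/4,.170))
print('ledge',P(130+205/4,170+77/4,.1705),P(130+217/4,170+155/4,.1705))
# caddy rim z=.118
for u,v in((203,45),(325,22),(358,185),(237,212)):print(P(130+u/4,170+v/4,.118))
for u,v,z in((95,35,.036),(297,42,.036),(85,288,.018),(287,292,.018)):print('tray',P(290+u/4,170+v/4,z))
E
```

```text
[0.59320088 0.30613349 0.174     ] [0.47454944 0.28172167 0.174     ] 0.1211367068688007
stand dir 11.62602691957811 [0.53387516 0.29392758 0.174     ]
post [0.55089018 0.21311404 0.17      ]
ledge [0.56675529 0.25662298 0.1705    ] [0.51274358 0.24658479 0.1705    ]
[0.60086105 0.27053345 0.118     ]
[0.61773115 0.1837512  0.118     ]
[0.49999727 0.15751918 0.118     ]
[0.48067426 0.24236571 0.118     ]
tray [ 0.62721593 -0.11435074  0.036     ]
tray [ 0.62189734 -0.26692722  0.036     ]
tray [ 0.43687229 -0.10636025  0.018     ]
tray [ 0.43413437 -0.25779609  0.018     ]
```

```bash
cat >> h.py <<'E'
def to(pos,yaw):
    s=manip.get_state(); M=R.from_euler('xyz',s['tcp_rot'],degrees=True)
    G=R.from_euler('xyz',[180,0,yaw],degrees=True); D=M.inv()*G
    print('dp mm',np.round(M.inv().apply(np.array(pos)-s['position'])*1000,1),'turn',np.round(D.as_rotvec(),4),'t',s['t'],s['position'],s['tcp_rot'])
E
python3 - <<'E'
from h import *
d=snap('wrist','pics/w0.png');print(d)
to([.551,.2135,.30],101.6)
E
```

```text
{'vfov': array(68.52615787), 'cx': array(281.91496507), 'cy': array(208.03050423), 'hand_eye': array([[ 6.82124276e-04,  9.56115284e-01,  2.92989928e-01,
         7.48097401e-02],
       [ 9.99999604e-01, -4.84960474e-04, -7.45574724e-04,
         3.48730127e-04],
       [-5.70766855e-04,  2.92990321e-01, -9.56115237e-01,
        -1.42169470e-01],
       [ 0.00000000e+00,  0.00000000e+00,  0.00000000e+00,
         1.00000000e+00]]), 'world_to_cam': array([[ 0.41610792,  0.90931447, -0.00117867, -0.62466253],
       [-0.86961156,  0.39756011, -0.29278269,  0.03810775],
       [-0.26576295,  0.12285418,  0.95617828, -0.37866343],
       [ 0.        ,  0.        ,  0.        ,  1.        ]])}
dp mm [-412.  -201.   -69.4] turn [-1.500e-03  5.000e-04  9.385e-01] t 0.15 [0.26018443 0.56774415 0.23041816] [-1.79912087e+02 -1.08655637e-02  1.55374291e+02]
```

drive_tool:
  dp:
    - [-20,-10,-30]
    - [-60,-30,-60]
    - [-105,-50,-70]
    - [-148,-72,-70]
    - [-190,-92,-70]
  turn:
    - [0,0,0.1]
    - [0,0,0.23]
    - [0,0,0.36]
    - [0,0,0.49]
    - [0,0,0.62]
  jaw: [1,1,1,1,1]

```text
t: 0.65
position: [0.3958, 0.404, 0.302]
tcp_rot: [179.9, -0.0, 119.6]
contact_force: [1.2, 1.2, -0.2]
width: 0.0855
```

```bash
python3 -c "
from h import *
to([.551,.2135,.30],101.6)"
```

```text
dp mm [-242.2   41.     2. ] turn [ 1.300e-03 -3.000e-04  3.138e-01] t 0.65 [0.39579944 0.40395189 0.30200865] [ 1.79921802e+02 -4.23522970e-03  1.19577077e+02]
```

drive_tool:
  dp:
    - [-50,8,0]
    - [-100,17,1]
    - [-148,25,2]
    - [-196,33,2]
    - [-242,41,2]
  turn:
    - [0,0,0.08]
    - [0,0,0.16]
    - [0,0,0.24]
    - [0,0,0.31]
    - [0,0,0.31]
  jaw: [1,1,1,1,1]

```text
t: 1.15
position: [0.5517, 0.2139, 0.299]
tcp_rot: [-180.0, 0.0, 102.0]
contact_force: [0.0, 0.2, 0.3]
width: 0.0855
```

drive_tool:
  dp:
    - [0,0,0]
    - [0,0,0]
  turn:
    - [0,0,0]
    - [0,0,0]
  jaw: [1,1]

```text
t: 1.35
position: [0.551, 0.2149, 0.2986]
tcp_rot: [-179.9, -0.0, 101.9]
contact_force: [-0.6, 0.4, -0.3]
width: 0.0853
```

```bash
python3 -c "
from h import *
d=snap('wrist','pics/w1.png')
to([.551,.2135,.30],101.6)
# predicted pixels
y=np.radians(101.6);X=np.array([np.cos(y),np.sin(y),0]);Y=np.array([-np.sin(y),np.cos(y),0]);o=np.array([.534,.294,0])
S=lambda x,yy,z:o+(x*X+yy*Y)/1000+np.array([0,0,z/1000])
for n,p in dict(ft_l=(0,57,174),ft_r=(0,-57,174),le_l=(-42,28,170.5),le_r=(-42,-28,170.5),post=(-81,0,170),rim1=(-36,60,118),rim2=(-36,-60,118),rim3=(-126,60,118),rim4=(-126,-60,118)).items(): print(n,proj(d,S(*p)))
im=cv2.imread('pics/w1.png');cv2.imwrite('pics/w1b.png',cv2.resize(im,None,fx=1.42,fy=1.42,interpolation=cv2.INTER_CUBIC))
"
```

```text
dp mm [-2.5  0.  -1.2] turn [-0.0012 -0.0006  0.0079] t 1.4 [0.55044013 0.21595398 0.29880822] [-1.79932376e+02 -3.27870725e-02  1.02049948e+02]
ft_l [[212.13849641 105.83113618]]
ft_r [[350.78437707 106.79892999]]
le_l [[249.09992869 156.83283864]]
le_r [[313.24831379 157.28156988]]
post [[280.92070974 199.96410794]]
rim1 [[223.19044645 143.9387735 ]]
rim2 [[339.68105317 144.75321519]]
rim3 [[227.15030749 225.98885059]]
rim4 [[334.71719126 226.74348922]]
```

View pics/w1b.png

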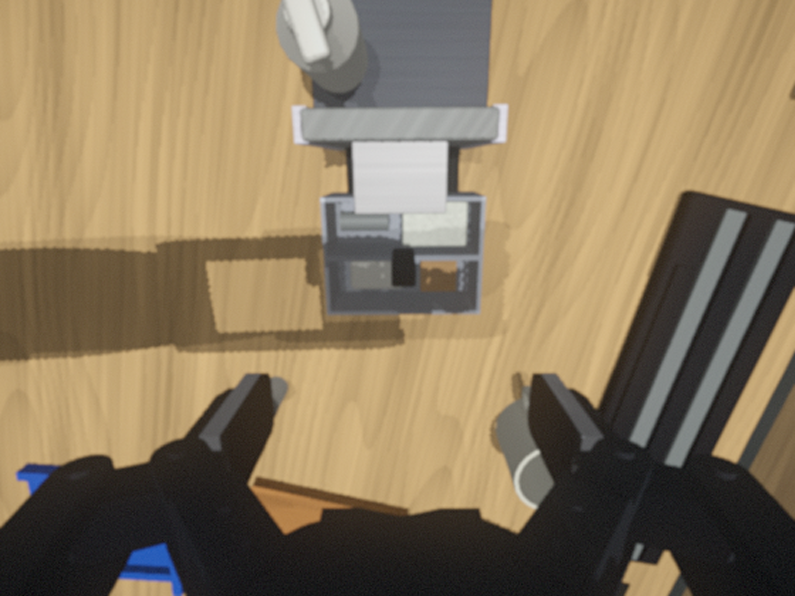

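The wrist view shows the post top near (404,276), the ledge's front edge corners at (355,212) and (447,212), the panel's front top edge at row 141, and the rim corners. All of these are in the 1.42x picture.

```bash
python3 -c "
from h import *
d=load('pics/w1.png');k=560/795
for n,u,v,z in(('post',404,276,.170),('leL',355,212,.1705),('leR',447,212,.1705),('leLback',353,142,.1705),('fL',301,141,.174),('fR',498,141,.174),('rimBL',320,197,.118),('rimBR',486,197,.118),('rimFL',327,314,.118),('rimFR',481,313,.118),('trayL',256,480,.036),('trayR',408,512,.036)):
  print(n,ray(d,u*k,v*k,z).round(4))
print(manip.get_state()['position'])
"
```

```text
post [0.5525 0.2205 0.17  ]
leL [0.5147 0.2538 0.1705]
leR [0.5696 0.2654 0.1705]
leLback [0.5064 0.2933 0.1705]
fL [0.4774 0.2875 0.174 ]
fR [0.5883 0.3111 0.174 ]
rimBL [0.4839 0.2523 0.118 ]
rimBR [0.6011 0.2772 0.118 ]
rimFL [0.5031 0.1649 0.118 ]
rimFR [0.6207 0.1907 0.118 ]
trayL [ 0.4487 -0.0763  0.036 ]
trayR [ 0.6233 -0.0837  0.036 ]
[0.55044013 0.21595398 0.29880822]
```

```bash
python3 -c "
from h import *
d=load('pics/scene0.png')
Q=lambda u,v,z:ray(d,290+u/2.5,235+(v-300)/2.5,z).round(4)
print('post',Q(134,334,.170))
print('rim front-left..',Q(41,408,.118),Q(120,325,.118),Q(160,470,.118))
T=lambda u,v,z:ray(d,170+(u-400)/2.5,180+(v-300)/2.5,z).round(4)
print('stop outer',T(433,380,.036),T(516,462,.036)); print('rail ends',T(657,388,.018),T(575,333,.018))
print([ (n,proj(d,p).round(1)) for n,p in (('postW',[.5525,.2205,.17]),('postT',[.551,.213,.17]))])
"
```

```text
post [0.5526 0.2195 0.17  ]
rim front-left.. [0.6193 0.1899 0.118 ] [0.5032 0.1696 0.118 ] [0.6025 0.2893 0.118 ]
stop outer [ 0.6204 -0.2612  0.036 ] [ 0.6352 -0.0899  0.036 ]
rail ends [ 0.4412 -0.102   0.018 ] [ 0.4374 -0.2492  0.018 ]
[('postW', array([[344.1, 248.8]])), ('postT', array([[341.4, 246.5]]))]
```

```bash
python3 -c "
from h import *
to([.5524,.221,.1315],102.1)"
```

```text
dp mm [  4.4   3.2 167.3] turn [-0.0012 -0.0006 -0.0009] t 1.4 [0.55044013 0.21595398 0.29880822] [-1.79932376e+02 -3.27870725e-02  1.02049948e+02]
```

drive_tool:
  dp:
    - [2,1,20]
    - [4,3,50]
    - [4,3,80]
    - [4,3,105]
    - [4,3,125]
  turn:
    - [0,0,0]
    - [0,0,0]
    - [0,0,0]
    - [0,0,0]
    - [0,0,0]
  jaw: [1,1,1,1,1]

```text
t: 1.9
position: [0.5509, 0.2222, 0.1725]
tcp_rot: [-179.9, -0.0, 102.3]
contact_force: [-0.6, 0.0, 0.4]
width: 0.0853
```

drive_tool:
  dp:
    - [0,0,15]
    - [0,0,28]
    - [0,0,38]
    - [0,0,42]
    - [0,0,42]
  turn:
    - [0,0,0]
    - [0,0,0]
    - [0,0,0]
    - [0,0,0]
    - [0,0,0]
  jaw: [1,1,0.6,0.4,0.2]

```text
t: 2.4
position: [0.5528, 0.2205, 0.1321]
tcp_rot: [-180.0, 0.0, 102.1]
contact_force: [0.8, -0.8, 0.4]
width: 0.051
```

```bash
python3 -c "
from h import *
to([.5524,.221,.1315],102.1)
d=snap('wrist','pics/w2.png')
s=manip.get_state();print(s['contact_force'],s['moment'],s['width'])"
```

```text
dp mm [ 0.6 -0.3  0.6] turn [-0.0004  0.     -0.0001] t 2.4 [0.55280221 0.22047899 0.13206397] [-1.79975616e+02  1.97000790e-04  1.02094535e+02]
[-0.42515669 -0.24821143  0.101312  ] [-0.02117241 -0.05035108  0.01083049] 0.05140454223936495
```

View pics/w2.png

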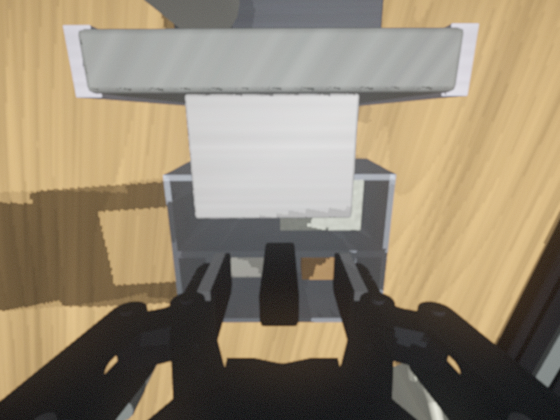

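```bash
python3 -c "
from h import *
d=load('pics/w2.png');k=1
for n,u,v,z in(('postFL',261,324,.170),('postFR',298,324,.170),('leL',195,217,.1705),('leR',351,217,.1705),('rimBL',166,177,.118),('rimBR',393,177,.118),('rimFL',180,321,.118)):
  print(n,ray(d,u,v,z).round(4))
y=np.radians(102.1);p=np.array([.5524,.221,.17])-.008*np.array([np.cos(y),np.sin(y),0]);print(proj(d,p),p)
"
```

```text
postFL [0.5462 0.2137 0.17  ]
postFR [0.5606 0.2168 0.17  ]
leL [0.5146 0.2533 0.1705]
leR [0.5688 0.2649 0.1705]
rimBL [0.4856 0.251  0.118 ]
rimBR [0.5997 0.2756 0.118 ]
rimFL [0.5027 0.1654 0.118 ]
[[280.10813058 328.57957434]] [0.55407695 0.21317773 0.17      ]
```

drive_tool:
  dp:
    - [0,0,0]
    - [0,0,0]
    - [0,0,0]
    - [0,0,0]
    - [0,0,0]
  turn:
    - [0,0,0]
    - [0,0,0]
    - [0,0,0]
    - [0,0,0]
    - [0,0,0]
  jaw: [0,-0.2,-0.4,-0.55,-0.65]
  newtons: 25

```text
t: 2.95
position: [0.5522, 0.2201, 0.1326]
tcp_rot: [-179.9, 0.0, 102.1]
contact_force: [-4.0, -0.6, 4.4]
width: 0.0158
```

drive_tool:
  dp:
    - [0,0,0]
    - [0,0,0]
    - [0,0,0]
    - [0,0,0]
    - [0,0,0]
  turn:
    - [0,0,0]
    - [0,0,0]
    - [0,0,0]
    - [0,0,0]
    - [0,0,0]
  jaw: [-0.75,-0.85,-1,-1,-1]
  newtons: 25

```text
t: 3.45
position: [0.5523, 0.2201, 0.1325]
tcp_rot: [-179.9, 0.0, 102.1]
contact_force: [-5.5, -2.7, 5.7]
width: 0.016
```

drive_tool:
  dp:
    - [0,-0.3,-0.5]
    - [0,-0.5,-1]
    - [0,-0.5,-2]
    - [0,-0.5,-3]
  turn:
    - [0,0,0]
    - [0,0,0]
    - [0,0,0]
    - [0,0,0]
  jaw: [-1,-1,-1,-1]
  newtons: 30

```text
t: 3.85
position: [0.5522, 0.2203, 0.1345]
tcp_rot: [-180.0, -0.0, 102.1]
contact_force: [0.1, 0.6, -4.4]
width: 0.0154
```

drive_tool:
  dp:
    - [0,0,-1]
    - [0,0,-2]
    - [0,0,-3]
    - [0,0,-4]
    - [0,0,-4]
  turn:
    - [0,0,0]
    - [0,0,0]
    - [0,0,0]
    - [0,0,0]
    - [0,0,0]
  jaw: [-1,-1,-1,-1,-1]

```text
t: 4.35
position: [0.5525, 0.2204, 0.1395]
tcp_rot: [180.0, -0.0, 102.1]
contact_force: [0.4, 1.0, -3.8]
width: 0.016
```

drive_tool:
  dp:
    - [0,0,-4]
    - [0,0,-10]
    - [0,0,-16]
    - [0,0,-22]
    - [0,0,-26]
  turn:
    - [0,0,0]
    - [0,0,0]
    - [0,0,0]
    - [0,0,0]
    - [0,0,0]
  jaw: [-1,-1,-1,-1,-1]

```text
t: 4.85
position: [0.553, 0.2203, 0.1665]
tcp_rot: [179.9, 0.0, 102.1]
contact_force: [-0.3, -1.4, -2.8]
width: 0.0158
```

drive_tool:
  dp:
    - [0,0,-1]
    - [0,0,-2]
    - [0,0,-3]
    - [0,0,-4]
    - [0,0,-4]
  turn:
    - [0,0,0]
    - [0,0,0]
    - [0,0,0]
    - [0,0,0]
    - [0,0,0]
  jaw: [-1,-1,-1,-1,-1]

```text
t: 5.35
position: [0.5524, 0.2202, 0.1693]
tcp_rot: [-180.0, 0.0, 102.1]
contact_force: [-1.7, -1.2, -2.6]
width: 0.0158
```

```bash
cat >> h.py <<'E'
def rd():
    s=manip.get_state(); print(s['t'],s['position'].round(4),s['tcp_rot'].round(2),'F',s['contact_force'].round(2),'M',s['moment'].round(3))
E
python3 -c "
from h import *
rd()
for i in range(3): manip.camera('wrist');rd()"
```

```text
5.35 [0.5524 0.2202 0.1693] [-1.7999e+02  1.0000e-02  1.0209e+02] F [-1.74 -1.2  -2.57] M [-0.148 -0.006 -0.023]
5.4 [0.5524 0.2202 0.1693] [-1.8000e+02  1.0000e-02  1.0209e+02] F [ 0.28 -1.67 -1.46] M [-0.137  0.007 -0.021]
5.45 [0.5524 0.2202 0.1692] [-1.7999e+02  1.0000e-02  1.0209e+02] F [ 0.25 -1.31 -2.13] M [-0.092 -0.015 -0.057]
5.5 [0.5524 0.2202 0.1692] [-1.7999e+02  1.0000e-02  1.0209e+02] F [-0.13 -0.21 -2.03] M [-0.098 -0.043 -0.007]
```

drive_tool:
  dp:
    - [0,0,0]
    - [0,0,0]
    - [0,0,-1]
    - [0,0,-1.5]
    - [0,0,-1.5]
  turn:
    - [0,0,0]
    - [0,0,0]
    - [0,0,0]
    - [0,0,0]
    - [0,0,0]
  jaw: [-1,-1,-1,-1,-1]
  newtons: 80

```text
t: 6.0
position: [0.5524, 0.2202, 0.1708]
tcp_rot: [-180.0, 0.0, 102.1]
contact_force: [0.6, -0.4, -2.8]
width: 0.0154
```

drive_tool:
  dp:
    - [0,0,-0.3]
    - [0,0,-0.6]
    - [0,0,-0.6]
  turn:
    - [0,0,0]
    - [0,0,0]
    - [0,0,0]
  jaw: [-1,-1,-1]

```text
t: 6.3
position: [0.5524, 0.2203, 0.1714]
tcp_rot: [-180.0, 0.0, 102.1]
contact_force: [0.1, -1.2, -2.8]
width: 0.0147
```

```bash
cat >> h.py <<'E'
def avg(n=4):
    L=[]
    for i in range(n):
        manip.camera('wrist'); s=manip.get_state(); L.append(np.r_[s['position'],s['contact_force'],s['moment']])
    m=np.mean(L,0); print(s['t'],'p',m[:3].round(4),'F',m[3:6].round(2),'M',m[6:].round(3),s['tcp_rot'].round(2),'sd',np.std(L,0)[3:6].round(2))
E
python3 -c "
from h import *
avg()"
```

```text
6.5 p [0.5524 0.2203 0.1714] F [-0.04 -0.67 -2.29] M [-0.226  0.013 -0.032] [-180.      0.    102.09] sd [0.51 0.46 0.61]
```

drive_tool:
  dp:
    - [0,0,-0.5]
    - [0,0,-0.5]
    - [0,0,-1]
    - [0,0,-1]
  turn:
    - [0,0,0]
    - [0,0,0]
    - [0,0,0]
    - [0,0,0]
  jaw: [-1,-1,-1,-1]

```text
t: 6.9
position: [0.5525, 0.2203, 0.1725]
tcp_rot: [180.0, 0.0, 102.1]
contact_force: [-0.3, -0.4, -3.2]
width: 0.0152
```

drive_tool:
  dp:
    - [0,0,-0.4]
    - [0,0,-0.4]
    - [0,0,-0.4]
  turn:
    - [0,0,0]
    - [0,0,0]
    - [0,0,0]
  jaw: [-1,-1,-1]

```text
t: 7.2
position: [0.5524, 0.2203, 0.1728]
tcp_rot: [180.0, 0.0, 102.1]
contact_force: [-0.2, -1.3, -2.6]
width: 0.0146
```

drive_tool:
  dp:
    - [0,0,-0.4]
    - [0,0,-0.4]
    - [0,0,-0.4]
  turn:
    - [0,0,0]
    - [0,0,0]
    - [0,0,0]
  jaw: [-1,-1,-1]

```text
t: 7.5
position: [0.5525, 0.2203, 0.1733]
tcp_rot: [180.0, 0.0, 102.1]
contact_force: [-0.1, -0.8, -2.8]
width: 0.0149
```

drive_tool:
  dp:
    - [0,0,-0.4]
    - [0,0,-0.4]
    - [0,0,-0.4]
  turn:
    - [0,0,0]
    - [0,0,0]
    - [0,0,0]
  jaw: [-1,-1,-1]

```text
t: 7.8
position: [0.5524, 0.2203, 0.1734]
tcp_rot: [-180.0, -0.0, 102.1]
contact_force: [0.7, -1.1, -3.8]
width: 0.0149
```

drive_tool:
  dp:
    - [0,0,-0.4]
    - [0,0,-0.4]
    - [0,0,-0.4]
  turn:
    - [0,0,0]
    - [0,0,0]
    - [0,0,0]
  jaw: [-1,-1,-1]

```text
t: 8.1
position: [0.5523, 0.2203, 0.1736]
tcp_rot: [-180.0, -0.0, 102.1]
contact_force: [2.1, 0.4, -6.9]
width: 0.0151
```

```bash
python3 -c "
from h import *
avg(4)"
```

```text
8.3 p [0.5523 0.2203 0.1736] F [ 2.16  1.02 -7.82] M [-0.183 -0.481 -0.078] [-179.98   -0.    102.09] sd [0.5  0.34 0.59]
```

drive_tool:
  dp:
    - [0,0.1,0]
    - [0,0.2,0]
    - [-0.5,0.2,0]
    - [-1,0.2,0]
    - [-2,0.2,0]
  turn:
    - [0,0,0]
    - [0,0,0]
    - [0,0,0]
    - [0,0,0]
    - [0,0,0]
  jaw: [-1,-1,-1,-1,-1]

```text
t: 8.8
position: [0.5523, 0.2192, 0.1735]
tcp_rot: [-179.9, -0.1, 102.1]
contact_force: [-0.7, 5.2, -10.6]
width: 0.0149
```

```bash
python3 -c "
from h import *
avg(3)"
```

```text
8.95 p [0.5523 0.2191 0.1735] F [ -0.56   4.78 -10.29] M [ 0.514 -0.154 -0.148] [-1.7992e+02 -7.0000e-02  1.0211e+02] sd [0.3  0.18 0.22]
```

drive_tool:
  dp:
    - [0,0,0.2]
    - [-0.5,0,0.3]
    - [-1.5,0,0.3]
    - [-2.5,0,0.3]
    - [-3.5,0,0.3]
  turn:
    - [0,0,0]
    - [0,0,0]
    - [0,0,0]
    - [0,0,0]
    - [0,0,0]
  jaw: [-1,-1,-1,-1,-1]

```text
t: 9.45
position: [0.5536, 0.2149, 0.1735]
tcp_rot: [-180.0, -0.0, 102.1]
contact_force: [-1.7, 5.2, -10.0]
width: 0.0151
```

```bash
python3 -c "
from h import *
avg(2)"
```

```text
9.55 p [0.5537 0.2147 0.1736] F [-1.56  4.28 -9.28] M [ 0.394  0.149 -0.074] [-179.97    0.    102.08] sd [0.24 0.34 0.35]
```

drive_tool:
  dp:
    - [-0.8,0,0.1]
    - [-1.8,0,0.15]
    - [-2.8,0,0.15]
    - [-3.8,0,0.15]
    - [-4.8,0,0.15]
  turn:
    - [0,0,0]
    - [0,0,0]
    - [0,0,0]
    - [0,0,0]
    - [0,0,0]
  jaw: [-1,-1,-1,-1,-1]

```text
t: 10.05
position: [0.5549, 0.2102, 0.1736]
tcp_rot: [180.0, -0.0, 102.1]
contact_force: [-1.5, 4.3, -9.4]
width: 0.0152
```

```bash
python3 -c "
from h import *
avg(2)"
```

```text
10.15 p [0.5549 0.21   0.1736] F [-1.53  4.   -9.39] M [ 0.27   0.011 -0.004] [1.7999e+02 2.0000e-02 1.0208e+02] sd [0.25 0.68 0.2 ]
```

drive_tool:
  dp:
    - [-0.8,0,0.15]
    - [-1.8,0,0.2]
    - [-2.8,0,0.2]
    - [-3.8,0,0.2]
    - [-4.8,0,0.2]
  turn:
    - [0,0,0]
    - [0,0,0]
    - [0,0,0]
    - [0,0,0]
    - [0,0,0]
  jaw: [-1,-1,-1,-1,-1]

```text
t: 10.65
position: [0.556, 0.2055, 0.1736]
tcp_rot: [180.0, 0.0, 102.1]
contact_force: [-1.2, 4.0, -8.0]
width: 0.0151
```

```bash
python3 -c "
from h import *
avg(2)"
```

```text
10.75 p [0.556  0.2053 0.1736] F [ 0.09  2.5  -7.35] M [0.196 0.016 0.013] [1.7998e+02 2.0000e-02 1.0208e+02] sd [0.34 0.08 0.36]
```

Press is now about 5 N and about 15 mm is drawn. I'll carry on at this level.

drive_tool:
  dp:
    - [-0.8,0,0]
    - [-1.8,0,0]
    - [-2.8,0,0]
    - [-3.8,0,0]
    - [-4.8,0,0]
  turn:
    - [0,0,0]
    - [0,0,0]
    - [0,0,0]
    - [0,0,0]
    - [0,0,0]
  jaw: [-1,-1,-1,-1,-1]

```text
t: 11.25
position: [0.557, 0.2007, 0.1735]
tcp_rot: [180.0, 0.0, 102.1]
contact_force: [-0.4, 2.1, -6.2]
width: 0.015
```

drive_tool:
  dp:
    - [-0.8,0,0]
    - [-1.8,0,0]
    - [-2.8,0,0]
    - [-3.8,0,0]
    - [-4.4,0,0]
  turn:
    - [0,0,0]
    - [0,0,0]
    - [0,0,0]
    - [0,0,0]
    - [0,0,0]
  jaw: [-1,-1,-1,-1,-1]

```text
t: 11.75
position: [0.5578, 0.1964, 0.1735]
tcp_rot: [180.0, 0.0, 102.1]
contact_force: [-1.3, 1.7, -5.0]
width: 0.0153
```

```bash
python3 -c "
from h import *
avg(2)"
```

```text
11.85 p [0.5579 0.1964 0.1735] F [-0.59  0.98 -4.64] M [ 0.08   0.03  -0.013] [1.7999e+02 1.0000e-02 1.0208e+02] sd [0.06 0.26 0.14]
```

drive_tool:
  dp:
    - [-2,0,0]
    - [-6,0,0]
    - [-12,0,0]
    - [-20,0,0]
    - [-28,0,0]
  turn:
    - [0,0,0]
    - [0,0,0]
    - [0,0,0]
    - [0,0,0]
    - [0,0,0]
  jaw: [-1,-1,-1,-1,-1]

```text
t: 12.35
position: [0.5641, 0.1682, 0.1738]
tcp_rot: [180.0, 0.0, 102.1]
contact_force: [-1.2, -0.3, -2.8]
width: 0.0155
```

drive_tool:
  dp:
    - [-10,0,0]
    - [-20,0,0]
    - [-30,0,-4]
    - [-40,0,-12]
    - [-50,0,-20]
  turn:
    - [0,0,0]
    - [0,0,0]
    - [0,0,0]
    - [0,0,0]
    - [0,0,0]
  jaw: [-1,-1,-1,-1,-1]

```text
t: 12.85
position: [0.5743, 0.1193, 0.1942]
tcp_rot: [180.0, 0.0, 102.1]
contact_force: [0.5, 0.8, -2.7]
width: 0.0148
```

```bash
python3 -c "
from h import *
avg(2)
to([.44,-.13,.26],-2.3)
to([.44,.05,.26],50)"
```

```text
12.95 p [0.5757 0.1185 0.1959] F [ 0.57 -1.58 -1.8 ] M [-0.041 -0.072 -0.004] [1.7979e+02 6.0000e-02 1.0201e+02] sd [0.69 0.37 0.85]
dp mm [-215.3 -184.3  -64.8] turn [ 0.0035 -0.0026  1.8205] t 12.95 [0.57568757 0.11892043 0.19567475] [1.79791894e+02 5.62629771e-02 1.02005952e+02]
dp mm [ -39.3 -146.8  -64.8] turn [ 3.800e-03 -7.000e-04  9.077e-01] t 12.95 [0.57568757 0.11892043 0.19567475] [1.79791894e+02 5.62629771e-02 1.02005952e+02]
```

drive_tool:
  dp:
    - [-8,-17,-20]
    - [-16,-34,-40]
    - [-24,-51,-65]
    - [-32,-68,-85]
    - [-41,-86,-105]
  turn:
    - [0,0,0.1]
    - [0,0,0.23]
    - [0,0,0.37]
    - [0,0,0.51]
    - [0,0,0.65]
  jaw: [-1,-1,-1,-1,-1]

```text
t: 13.45
position: [0.498, 0.0622, 0.2995]
tcp_rot: [180.0, -0.0, 64.5]
contact_force: [0.0, -0.2, -2.5]
width: 0.0148
```

drive_tool:
  dp:
    - [0,0,0]
    - [0,0,0]
    - [0,0,0]
    - [0,0,0]
    - [0,0,0]
  turn:
    - [0,0,0.14]
    - [0,0,0.28]
    - [0,0,0.42]
    - [0,0,0.56]
    - [0,0,0.7]
  jaw: [-1,-1,-1,-1,-1]

```text
t: 13.95
position: [0.4985, 0.0625, 0.2986]
tcp_rot: [-180.0, -0.0, 24.4]
contact_force: [-0.4, -0.4, -3.3]
width: 0.0152
```

drive_tool:
  dp:
    - [0,0,0]
    - [0,0,0]
    - [0,0,0]
    - [0,0,0]
    - [0,0,0]
  turn:
    - [0,0,0.14]
    - [0,0,0.28]
    - [0,0,0.4]
    - [0,0,0.47]
    - [0,0,0.47]
  jaw: [-1,-1,-1,-1,-1]

```text
t: 14.45
position: [0.4985, 0.0625, 0.2985]
tcp_rot: [-180.0, -0.0, -2.2]
contact_force: [0.5, 0.6, -2.4]
width: 0.0151
```

```bash
python3 -c "
from h import *
avg(2)
d=snap('wrist','pics/w3.png');rd()
im=cv2.imread('pics/w3.png');cv2.imwrite('pics/w3b.png',cv2.resize(im,None,fx=1.42,fy=1.42,interpolation=cv2.INTER_CUBIC))"
```

```text
14.55 p [0.4985 0.0624 0.2985] F [ 0.15  0.66 -1.78] M [ 0.04  -0.008  0.044] [-1.7999e+02 -1.0000e-02 -2.0600e+00] sd [0.33 0.08 0.41]
14.6 [0.4985 0.0624 0.2985] [-1.7999e+02 -1.0000e-02 -2.0700e+00] F [-0.17 -0.36 -2.37] M [0.013 0.045 0.001]
```

View pics/w3b.png

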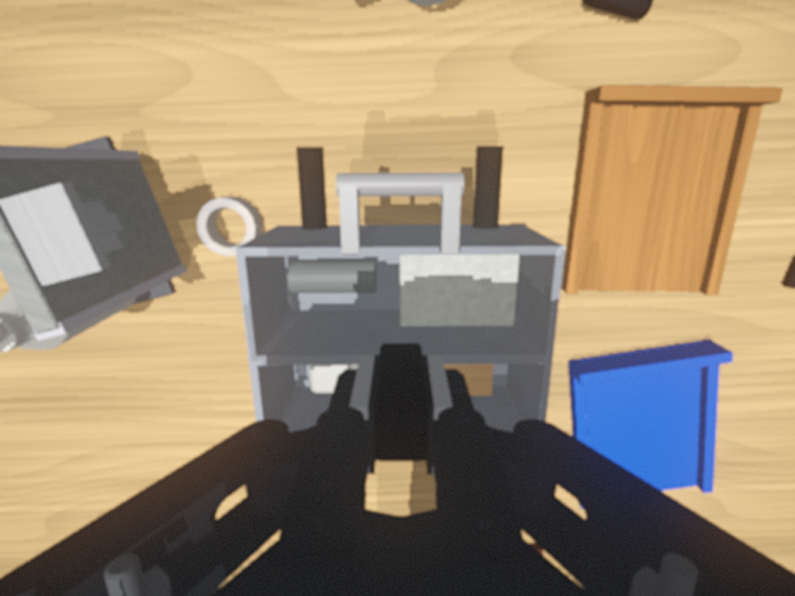

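```bash
cat > fit.py <<'E'
from h import *
from scipy.optimize import least_squares
d=load('pics/w3.png');k=560/795
L=np.array([[95,77,36],[95,-77,36],[-95,-77,18],[-95,77,0]])/1000
U=np.array([[602,87],[781,89],[718,293],[566,291]])*k
def W(p,L):
    c,s=np.cos(p[2]),np.sin(p[2]); return np.c_[p[0]+c*L[:,0]-s*L[:,1],p[1]+s*L[:,0]+c*L[:,1],L[:,2]]
r=least_squares(lambda p:(proj(d,W(p,L))-U).ravel(),[.53,-.186,-.04])
print(r.x,np.degrees(r.x[2]),r.fun.reshape(-1,2).round(1))
for l,u in zip(L,U): print(ray(d,*u,l[2]).round(4))
p=r.x
ed=np.array([[83,65,36],[83,-65,36],[83,65,6],[83,-65,6],[-95,-65,6],[-95,65,18],[-95,65,6],[-95,-65,18],[83,-77,36],[83,77,36]])/1000
print((proj(d,W(p,ed))/k).round(0))
s=load('pics/scene0.png');t=load('pics/top0.png')
print('scene pred',proj(s,W(p,L)).round(1).tolist(),'top pred',proj(t,W(p,L)).round(1).tolist())
E
python3 fit.py
```

```text
[ 0.52910218 -0.18458214 -0.03153383] -1.8067552996893634 [[-1.   0.4]
 [ 1.8 -1.6]
 [ 1.9  2. ]
 [-2.9  0.1]]
[ 0.6269 -0.1118  0.036 ]
[ 0.62   -0.2628  0.036 ]
[ 0.4348 -0.2553  0.018 ]
[ 0.4366 -0.109   0.    ]
[[613. 103.]
 [766. 102.]
 [598. 107.]
 [740. 106.]
 [701. 292.]
 [580. 296.]
 [575. 293.]
 [709. 296.]
 [780. 102.]
 [599. 103.]]
scene pred [[214.3, 239.2], [182.1, 211.7], [239.5, 191.2], [273.5, 219.3]] top pred [[312.5, 179.0], [363.5, 180.6], [362.0, 243.8], [310.3, 242.6]]
```

drive_tool:
  dp:
    - [1,40,0]
    - [2,90,20]
    - [3,140,50]
    - [4,190,80]
    - [4,230,105]
  turn:
    - [0,0,0]
    - [0,0,0]
    - [0,0,0]
    - [0,0,0]
    - [0,0,0]
  jaw: [-1,-1,-1,-1,-1]

```text
t: 15.1
position: [0.4942, -0.1545, 0.2022]
tcp_rot: [180.0, -0.1, -2.1]
contact_force: [2.2, -0.0, -2.2]
width: 0.0149
```

drive_tool:
  dp:
    - [0,10,15]
    - [0,17,30]
    - [0,17,45]
    - [0,17,55]
    - [0,17,55]
  turn:
    - [0,0,0]
    - [0,0,0]
    - [0,0,0]
    - [0,0,0]
    - [0,0,0]
  jaw: [-1,-1,-1,-1,-1]

```text
t: 15.6
position: [0.4929, -0.168, 0.146]
tcp_rot: [-179.9, 0.1, -2.1]
contact_force: [-0.5, -0.3, -3.1]
width: 0.015
```

```bash
python3 -c "
from h import *
avg(2)
d=snap('wrist','pics/w4.png');rd()
im=cv2.imread('pics/w4.png')[:330];cv2.imwrite('pics/w4b.png',cv2.resize(im,None,fx=1.42,fy=1.42,interpolation=cv2.INTER_CUBIC))"
```

```text
15.7 p [ 0.4938 -0.1686  0.1476] F [ 0.02  0.02 -2.74] M [0.044 0.009 0.009] [-1.80e+02 -3.00e-02 -2.09e+00] sd [0.   0.4  0.13]
15.75 [ 0.4944 -0.1692  0.1485] [ 1.7997e+02 -8.0000e-02 -2.1000e+00] F [-0.23 -0.44 -2.2 ] M [ 0.062  0.003 -0.017]
```

View pics/w4b.png

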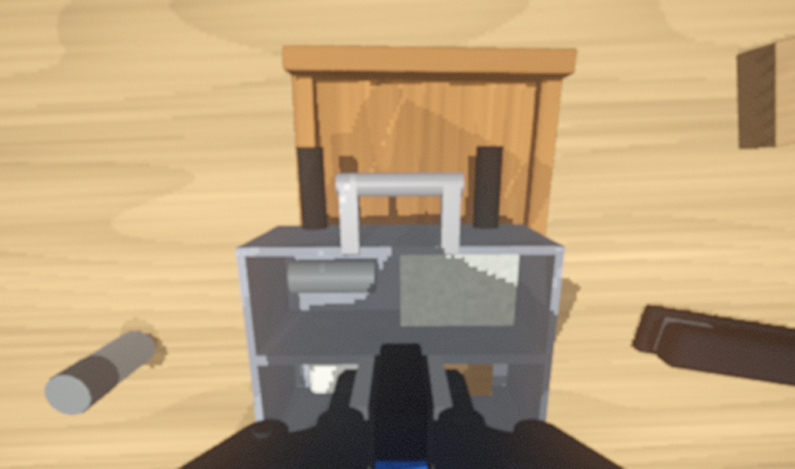

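```bash
python3 - <<'E'
from h import *
d=load('pics/w4.png');k=560/795
P=lambda u,v,z:ray(d,u*k,v*k,z).round(4)
for n,u,v,z in(('stopFL',283,46,.036),('stopFR',577,49,.036),('stopNL',286,72,.036),('stopNR',575,75,.036),
 ('railL out',293,76,.018),('railR out',561,79,.018),('railR out low',546,235,.018),
 ('flL',318,81,.006),('flR',535,83,.006),('flR low',527,220,.006),('flR low2',527,220,.018)): print(n,P(u,v,z))
E
```

```text
stopFL [ 0.6281 -0.1125  0.036 ]
stopFR [ 0.6212 -0.2645  0.036 ]
stopNL [ 0.6159 -0.1127  0.036 ]
stopNR [ 0.609  -0.2645  0.036 ]
railL out [ 0.617  -0.1123  0.018 ]
railR out [ 0.6101 -0.2633  0.018 ]
railR out low [ 0.5217 -0.2604  0.018 ]
flL [ 0.6159 -0.1241  0.006 ]
flR [ 0.6103 -0.2522  0.006 ]
flR low [ 0.5298 -0.2515  0.006 ]
flR low2 [ 0.5315 -0.2481  0.018 ]
```

```bash
python3 -c "
from h import *
avg(3)
to([.4945,-.1841,.095],-2.2)"
```

```text
15.9 p [ 0.4944 -0.1696  0.1487] F [-0.32  0.37 -2.42] M [ 0.028  0.003 -0.007] [ 1.7996e+02 -1.0000e-01 -2.1500e+00] sd [0.44 0.18 0.25]
dp mm [ 0.6 14.4 53.7] turn [ 0.0008 -0.0017  0.0009] t 15.9 [ 0.49432383 -0.1696874   0.14864854] [ 1.79955531e+02 -9.72308967e-02 -2.14671085e+00]
```

drive_tool:
  dp:
    - [0,5,5]
    - [0,10,15]
    - [0.5,14.5,28]
    - [0.5,14.5,40]
    - [0.5,14.5,48]
  turn:
    - [0,0,0]
    - [0,0,0]
    - [0,0,0]
    - [0,0,0]
    - [0,0,0]
  jaw: [-1,-1,-1,-1,-1]

```text
t: 16.4
position: [0.4924, -0.184, 0.0973]
tcp_rot: [-179.9, 0.2, -2.2]
contact_force: [-0.4, -0.4, -2.9]
width: 0.0149
```

```bash
python3 -c "
from h import *
avg(4)
to([.4945,-.1841,.095],-2.2)
d=snap('wrist','pics/w5.png')
im=cv2.imread('pics/w5.png')[60:280,140:440];cv2.imwrite('pics/w5b.png',cv2.resize(im,None,fx=2.6,fy=2.6,interpolation=cv2.INTER_CUBIC))"
```

```text
16.6 p [ 0.4925 -0.1837  0.0978] F [-0.62  0.16 -2.5 ] M [ 0.035  0.018 -0.011] [-1.7998e+02  4.0000e-02 -2.1900e+00] sd [0.29 0.43 0.17]
dp mm [ 1.1 -0.1  4.2] turn [-0.0004  0.0007  0.0002] t 16.6 [ 0.49337421 -0.18412624  0.09921068] [-1.79976595e+02  4.20484764e-02 -2.18574947e+00]
```

View pics/w5b.png

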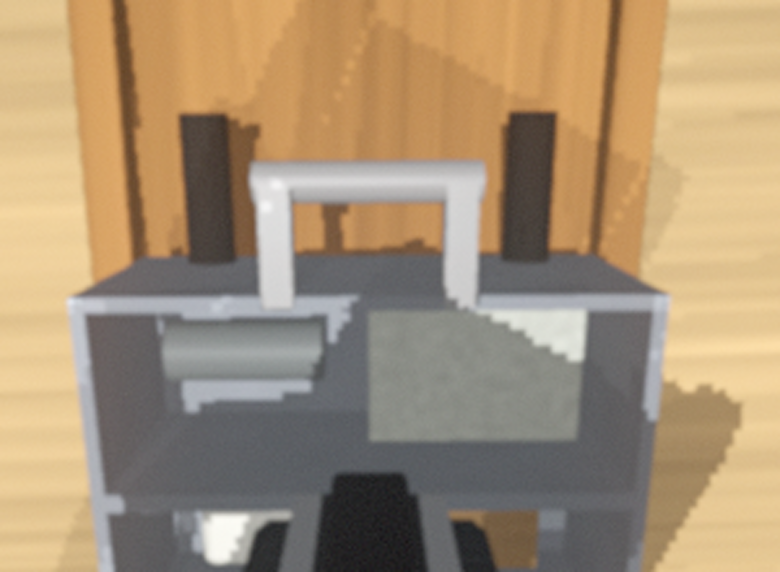

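The picture shows the feet (outer edges 190 and 550, mid 370) centred between the rails' inner edges (about 138 and 594, mid 366). The caddy is lined up, so I'll lower it.

drive_tool:
  dp:
    - [0,0,4]
    - [0,0,8]
    - [0,0,12]
    - [0,0,15]
    - [0,0,16]
  turn:
    - [0,0,0]
    - [0,0,0]
    - [0,0,0]
    - [0,0,0]
    - [0,0,0]
  jaw: [-1,-1,-1,-1,-1]

```text
t: 17.15
position: [0.4932, -0.1841, 0.083]
tcp_rot: [-180.0, 0.0, -2.2]
contact_force: [-0.4, 0.6, -3.2]
width: 0.0147
```

```bash
python3 -c "
from h import *
avg(4)"
```

```text
17.35 p [ 0.4934 -0.1842  0.0834] F [-0.01 -0.51 -2.58] M [ 0.025  0.017 -0.021] [ 1.80e+02 -1.00e-02 -2.19e+00] sd [0.49 0.43 0.28]
```

drive_tool:
  dp:
    - [0,0,0.6]
    - [0,0,1.2]
    - [0,0,1.8]
    - [0,0,2.4]
    - [0,0,3]
  turn:
    - [0,0,0]
    - [0,0,0]
    - [0,0,0]
    - [0,0,0]
    - [0,0,0]
  jaw: [-1,-1,-1,-1,-1]

```text
t: 17.85
position: [0.4935, -0.1843, 0.0805]
tcp_rot: [-180.0, 0.0, -2.2]
contact_force: [0.1, 0.2, -2.8]
width: 0.0148
```

drive_tool:
  dp:
    - [0,0,0.4]
    - [0,0,0.8]
    - [0,0,0.8]
  turn:
    - [0,0,0]
    - [0,0,0]
    - [0,0,0]
  jaw: [-1,-1,-1]

```text
t: 18.15
position: [0.4935, -0.1843, 0.0797]
tcp_rot: [-180.0, 0.0, -2.2]
contact_force: [-1.1, 0.2, -3.1]
width: 0.0152
```

drive_tool:
  dp:
    - [0,0,0.3]
    - [0,0,0.6]
    - [0,0,0.6]
  turn:
    - [0,0,0]
    - [0,0,0]
    - [0,0,0]
  jaw: [-1,-1,-1]

```text
t: 18.45
position: [0.4936, -0.1843, 0.0793]
tcp_rot: [180.0, -0.0, -2.2]
contact_force: [0.0, 0.2, -2.0]
width: 0.015
```

drive_tool:
  dp:
    - [0,0,0.2]
    - [0,0,0.4]
    - [0,0,0.4]
  turn:
    - [0,0,0]
    - [0,0,0]
    - [0,0,0]
  jaw: [-1,-1,-1]

```text
t: 18.75
position: [0.4938, -0.1843, 0.0791]
tcp_rot: [180.0, -0.0, -2.2]
contact_force: [-0.1, 0.6, 0.9]
width: 0.0145
```

drive_tool:
  dp:
    - [0,0,0.2]
    - [0,0,0.3]
    - [0,0,0.3]
  turn:
    - [0,0,0]
    - [0,0,0]
    - [0,0,0]
  jaw: [-1,-1,-1]

```text
t: 19.05
position: [0.494, -0.1843, 0.0791]
tcp_rot: [180.0, -0.0, -2.2]
contact_force: [0.2, 2.5, 6.0]
width: 0.0147
```

```bash
python3 -c "
from h import *
avg(4)"
```

```text
19.25 p [ 0.494  -0.1843  0.079 ] F [-0.21  2.68  5.84] M [ 0.25   0.331 -0.048] [ 1.7999e+02 -5.0000e-02 -2.1900e+00] sd [0.17 0.59 0.42]
```

drive_tool:
  dp:
    - [0,0,-0.35]
    - [1,0,-0.35]
    - [3,0,-0.35]
    - [6,0,-0.35]
    - [9,0,-0.35]
  turn:
    - [0,0,0]
    - [0,0,0]
    - [0,0,0]
    - [0,0,0]
    - [0,0,0]
  jaw: [-1,-1,-1,-1,-1]

```text
t: 19.75
position: [0.502, -0.1851, 0.079]
tcp_rot: [180.0, 0.1, -2.2]
contact_force: [-5.0, -0.1, 6.1]
width: 0.0148
```

```bash
python3 -c "
from h import *
avg(2)"
```

```text
19.85 p [ 0.5026 -0.1851  0.079 ] F [-1.73 -0.38  5.46] M [-0.074  0.555 -0.036] [ 1.7996e+02  1.0000e-02 -2.1800e+00] sd [0.56 0.07 0.76]
```

drive_tool:
  dp:
    - [1,0,-0.3]
    - [4,0,-0.5]
    - [7,0,-0.5]
    - [11,0,-0.5]
    - [14,0,-0.5]
  turn:
    - [0,0,0]
    - [0,0,0]
    - [0,0,0]
    - [0,0,0]
    - [0,0,0]
  jaw: [-1,-1,-1,-1,-1]

```text
t: 20.35
position: [0.5168, -0.1851, 0.0791]
tcp_rot: [-180.0, 0.0, -2.2]
contact_force: [-1.2, -0.2, 1.3]
width: 0.0148
```

```bash
python3 -c "
from h import *
avg(3)"
```

```text
20.5 p [ 0.5171 -0.1851  0.0792] F [-0.62  0.1   0.09] M [-0.115  0.067 -0.029] [-1.7999e+02 -4.0000e-02 -2.1800e+00] sd [0.67 0.26 0.13]
```

Contact is good: about 2.4 N on the floor and light drag, with roughly 14 mm left to go.

drive_tool:
  dp:
    - [2,0,0]
    - [4,0,0]
    - [6,0,0]
    - [8,0,0]
    - [9,0,0]
  turn:
    - [0,0,0]
    - [0,0,0]
    - [0,0,0]
    - [0,0,0]
    - [0,0,0]
  jaw: [-1,-1,-1,-1,-1]

```text
t: 21.0
position: [0.5257, -0.1854, 0.0792]
tcp_rot: [-180.0, -0.0, -2.2]
contact_force: [0.2, 0.4, -1.9]
width: 0.0152
```

drive_tool:
  dp:
    - [0.5,0,0]
    - [1,0,0]
    - [1.5,0,0]
    - [2,0,0]
    - [2.5,0,0]
  turn:
    - [0,0,0]
    - [0,0,0]
    - [0,0,0]
    - [0,0,0]
    - [0,0,0]
  jaw: [-1,-1,-1,-1,-1]

```text
t: 21.5
position: [0.528, -0.1856, 0.0793]
tcp_rot: [-180.0, -0.0, -2.2]
contact_force: [-0.1, 0.8, -2.9]
width: 0.0147
```

drive_tool:
  dp:
    - [0.4,0,0]
    - [0.8,0,0]
    - [1.2,0,0]
    - [1.6,0,0]
  turn:
    - [0,0,0]
    - [0,0,0]
    - [0,0,0]
    - [0,0,0]
  jaw: [-1,-1,-1,-1]

```text
t: 21.9
position: [0.5296, -0.1857, 0.0793]
tcp_rot: [-180.0, 0.0, -2.2]
contact_force: [0.5, -0.4, -1.6]
width: 0.015
```

drive_tool:
  dp:
    - [0.2,0,0.1]
    - [0.5,0,0.2]
    - [0.8,0,0.2]
    - [1.1,0,0.2]
  turn:
    - [0,0,0]
    - [0,0,0]
    - [0,0,0]
    - [0,0,0]
  jaw: [-1,-1,-1,-1]

```text
t: 22.3
position: [0.5307, -0.1858, 0.0792]
tcp_rot: [180.0, -0.0, -2.2]
contact_force: [-1.1, -0.2, -1.8]
width: 0.0149
```

drive_tool:
  dp:
    - [0.3,0,0]
    - [0.6,0,0]
    - [0.9,0,0]
    - [0.9,0,0]
  turn:
    - [0,0,0]
    - [0,0,0]
    - [0,0,0]
    - [0,0,0]
  jaw: [-1,-1,-1,-1]

```text
t: 22.7
position: [0.5316, -0.1858, 0.0792]
tcp_rot: [-180.0, 0.0, -2.2]
contact_force: [-0.5, 0.4, -1.2]
width: 0.0149
```

drive_tool:
  dp:
    - [0.3,0,0]
    - [0.6,0,0]
    - [0.6,0,0]
  turn:
    - [0,0,0]
    - [0,0,0]
    - [0,0,0]
  jaw: [-1,-1,-1]

```text
t: 23.0
position: [0.5318, -0.1857, 0.0791]
tcp_rot: [-180.0, 0.1, -2.2]
contact_force: [-2.7, 0.7, -0.1]
width: 0.0148
```

Contact with the stop begins at x ≈ 0.5318, close to the 0.5315 I worked out.

drive_tool:
  dp:
    - [0.15,0,0]
    - [0.3,0,0]
    - [0.3,0,0]
  turn:
    - [0,0,0]
    - [0,0,0]
    - [0,0,0]
  jaw: [-1,-1,-1]

```text
t: 23.3
position: [0.532, -0.1857, 0.0791]
tcp_rot: [-180.0, 0.1, -2.2]
contact_force: [-5.4, 0.5, 2.4]
width: 0.015
```

```bash
python3 -c "
from h import *
avg(3)"
```

```text
23.45 p [ 0.532  -0.1856  0.0791] F [-5.58  1.    2.16] M [-0.037  1.012 -0.096] [-1.7998e+02  7.0000e-02 -2.1900e+00] sd [0.37 0.44 0.21]
```

drive_tool:
  dp:
    - [0.15,0,-0.05]
    - [0.15,0,-0.05]
    - [0.15,0,-0.05]
    - [0.15,0,-0.05]
    - [0.15,0,-0.05]
  turn:
    - [0,0,0]
    - [0,0,0]
    - [0,0,0]
    - [0,0,0]
    - [0,0,0]
  jaw: [-1,-1,-1,-1,-1]

```text
t: 23.95
position: [0.532, -0.1856, 0.0791]
tcp_rot: [-180.0, 0.1, -2.2]
contact_force: [-4.9, 1.7, 2.5]
width: 0.015
```

```bash
python3 -c "
from h import *
avg(6)"
```

```text
24.25 p [ 0.532  -0.1856  0.0791] F [-5.62  0.74  2.12] M [ 0.012  1.022 -0.138] [-1.7997e+02  8.0000e-02 -2.1900e+00] sd [0.41 0.23 0.42]
```

drive_tool:
  dp:
    - [0.2,0,0]
    - [0.2,0,0]
    - [0.2,0,0]
    - [0.2,0,0]
    - [0.2,0,0]
  turn:
    - [0,0,0]
    - [0,0,0]
    - [0,0,0]
    - [0,0,0]
    - [0,0,0]
  jaw: [-1,-1,-1,-1,-1]

```text
t: 24.75
position: [0.5321, -0.1856, 0.0791]
tcp_rot: [-180.0, 0.1, -2.2]
contact_force: [-6.6, -0.3, 3.7]
width: 0.015
```

```bash
python3 -c "
from h import *
avg(6)"
```

```text
25.05 p [ 0.5321 -0.1856  0.0791] F [-6.27  1.26  2.84] M [ 0.018  1.136 -0.15 ] [-1.7997e+02  1.0000e-01 -2.2000e+00] sd [0.27 0.58 0.74]
```

drive_tool:
  dp:
    - [0,0,0]
    - [0,0,0]
    - [0,0,0]
    - [0,0,0]
    - [0,0,0]
  turn:
    - [0,0,0]
    - [0,0,0]
    - [0,0,0]
    - [0,0,0]
    - [0,0,0]
  jaw: [-1,-0.6,-0.5,-0.3,0]
  newtons: 20

```text
t: 25.55
position: [0.5334, -0.1859, 0.0795]
tcp_rot: [180.0, -0.1, -2.2]
contact_force: [0.1, -1.1, 0.2]
width: 0.0423
```

drive_tool:
  dp:
    - [0,0,-5]
    - [0,0,-20]
    - [0,0,-50]
    - [0,0,-90]
    - [0,0,-130]
  turn:
    - [0,0,0]
    - [0,0,0]
    - [0,0,0]
    - [0,0,0]
    - [0,0,0]
  jaw: [0.2,0.2,0.2,0.2,0.2]

```text
t: 26.05
position: [0.5327, -0.1857, 0.2116]
tcp_rot: [180.0, -0.0, -2.2]
contact_force: [0.7, 0.4, -0.2]
width: 0.0512
```

drive_tool:
  dp:
    - [-20,0,-10]
    - [-60,0,-30]
    - [-90,0,-30]
    - [-90,0,-30]
  turn:
    - [0,0,0]
    - [0,0,0]
    - [0,0,0]
    - [0,0,0]
  jaw: [0.2,0.2,0.2,0.2]

```text
t: 26.45
position: [0.441, -0.1824, 0.2413]
tcp_rot: [179.9, -0.1, -2.2]
contact_force: [0.2, 0.5, -0.7]
width: 0.0512
```

```bash
python3 -c "
from h import *
avg(2)
d=snap('wrist','pics/w6.png');snap('scene','pics/s6.png')
r=lambda im,w,h:cv2.resize(im,(w,h),interpolation=cv2.INTER_CUBIC)
a=cv2.imread('pics/w6.png');b=cv2.imread('pics/s6.png')
cv2.imwrite('pics/f.png',np.hstack([r(a,400,300),r(b[130:340,150:430],400,300)]))"
```

```text
26.55 p [ 0.4428 -0.1826  0.2409] F [1.02 0.4  0.25] M [-0.046  0.007  0.002] [ 1.7993e+02 -1.5000e-01 -2.2300e+00] sd [0.05 0.07 0.57]
```

View pics/f.png

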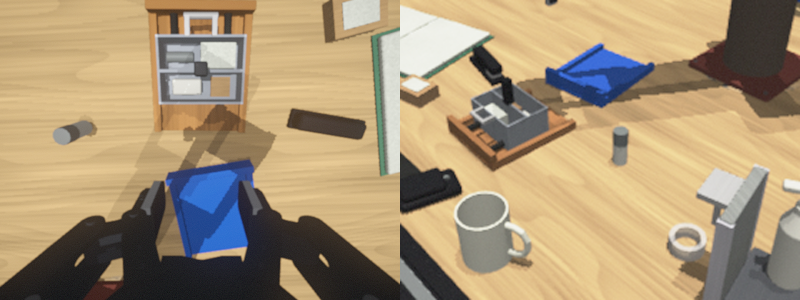

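The final picture shows the caddy level between the rails with its feet at the stop, the gripper clear of it, and the bystanders where they were. I'll hand in.

```bash
python3 -c "
from h import *
print(manip.sign_off())"
```

```text
the job is handed in; nothing more can be done
None
```

The caddy is off the hook and home in the wooden tray, feet against the stop, and I handed the job in at about 26.6 s with the gripper clear. The sign-off gives no verdict.

- **Ledge:** I lifted the caddy until the crossbar pressed up on the ledge with about 5.5 N, standing still.
- **Drawing out:** The press was about 8 N just after the draw began, the top of the wanted range. It fell to about 4–5 N as the bar passed the tip, and I drew it about 104 mm clear. The sideways and drag force at the wrist stayed near 5 N or less.
- **Tray and stop:** I turned the caddy level and set it down between the rails with up to about 8 N on the floor. I then slid it home and held about 6 N on the stop for over half a second before letting go. Contact came at x = 0.532 m, where I had worked out 0.5315 m.
- **Last checks:** The final pictures show the caddy level between the rails with its back at the stop. The bystanders in view looked unmoved, and the wrist force read about zero.
- **Disagreement:** The first top-camera estimate of the post was about 7 mm off from the wrist and scene cameras, which agreed with each other. I used those.

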